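Free the ratchet pawl and close the plate press

TASK

Seat the sealing mat on the 96-well plate that lies in the hand press: with a fingertip press the red thumb tab of the ratchet pawl down until the pawl snaps over and stays free of the teeth, then push the blue handle bar down until the press arm rests on its bottom stop, and finish while still holding the bar down there with the fingers. Nothing needs gripping and nothing is to be lifted: do not raise the arm, do not force it down past the teeth while the pawl is in them, and leave the plate in its nest and everything else on the bench where it stands.

Things in the scene. Friction and masses are not known exactly. Their poses are not given: they have to be found in the camera images.
- press: White hand press fixed to the bench: 310 mm deep (its x), 170 mm wide, base plate top 18 mm up. Place and heading vary. Origin on the bench, 90 mm in front of the hinge axis; x points from the handle side to the hinge at the back, y to its left, z up. Two cheeks beside the hinge reach 104 mm up; behind the hinge the left one rises to 147 mm and carries the pawl.
- press_hinge (a point): Centre of the hinge axis of the press arm: 90 mm behind the press origin (+x of the press), 78 mm above the bench. The axis is level, along the press's y.
- press_arm (a joint): Press arm angle, rad: 0 level with the platen just on the mat, more when raised (starts 0.52 to 0.68), -0.045 at the bottom stop. With the pawl in the teeth it goes down by one tooth (0.2) at most, giving a little under a hard push. Freed, it needs 2 to 6 N down on the bar, rising to 13 N over the last 9 mm (platen springs). Hinge friction holds it above 0.1; lower, it springs up if let go.
- press_handle (a point): Centre of the handle bar: round, 24 mm thick, two blue grips, 150 mm long along the press's y. At arm angle a it is 200*cos(a) mm in front of the hinge axis and 78 + 200*sin(a) mm above the bench; push it from above along that arc. The arm is a white beam 36 mm wide, 18 mm thick from the hinge to the bar, 100 mm wide between 63 and 147 mm from the hinge.
- press_pawl (a joint): Turn of the ratchet pawl, rad: 0 to 0.15 resting in the teeth, 0.40 at its released stop. Sprung over centre: below 0.24 it springs back into the teeth, beyond 0.24 it snaps on to 0.40 and stays there by itself. Clear of the teeth from about 0.18.
- press_tab (a point): Middle of the top face of the pawl's red thumb tab: 28 mm (press x) by 40 mm (press y), 6 mm thick, facing up, tilted up to 0.2 rad. Pawl in the teeth: 17 mm behind the hinge axis, 59 mm to its left, 160 mm above the bench; pressing it fully down moves it 19 mm down and 8 mm to the front. 2 to 6 N start it moving.
- press_platen: Spring-mounted platen under the press arm, 88 x 130 mm, with a rubber underside; origin in the middle of its underside. Springs let it give 8 mm towards the arm; at the bottom stop it presses the plate with about 11 N.
- plate: Clear 96-well plate with a sealing mat on it, 86 mm (x) by 128 mm (y), 19.5 mm tall, loose in the nest of the press under the platen; origin in the middle of its underside.
- press_nest (a point): Middle of the floor of the nest, 18 mm above the bench, 105 mm in front of the hinge axis.
- spare_plate: Bystander, loose: a spare 96-well plate with mat, 86 x 128 x 20 mm; origin in the middle of its underside.
- tube_rack: Bystander, loose: black rack full of small capped tubes, 84 x 124 x 42 mm; origin in the middle of its underside.
- yellow_box: Bystander, loose: yellow pipette-tip box, 86 x 124 x 66 mm; origin in the middle of its underside.
- teal_box: Bystander, loose: teal pipette-tip box, 86 x 124 x 66 mm; origin in the middle of its underside.
- jar: Bystander, loose: glass jar with brass-coloured lid, 72 mm across, 100 mm tall; origin in the middle of its underside.
- pipette: Bystander, loose: white pipette lying on the bench, about 230 mm long, 26 mm thick; origin in the middle of its body, on the underside.

How it is judged:
By the outcome, as a careful person would: the job done as asked, in the order asked, and still so for the second after the job is handed in, while the arm keeps its last pose, push and grip.
It also fails if it takes over 40 s, if anything falls off the work surface, if the arm or the gripper's body presses on something with over 40 N, if the wrist force passes 120 N, or if a joint passes its speed limit or range.

ROBOT

A 6-joint arm with a two-finger parallel gripper is mounted at the origin on the work surface. World frame = base frame: x ahead of the robot, y to its left, z up, the work surface at z = 0. Lengths are in m, angles in degrees, forces in N, time in s.
With the tool pointing down it reaches from about 0.4 to 0.825 m from the base axis. Payload 7 kg.
Tool frame: the origin (TCP) lies midway between the tips of the shut fingers; the grasp point (between the pads) lies 19 mm behind it; z points along the fingers, y is the line along which they close (so a half turn about z gives the same grasp; the last joint's range is limited). The gripper opens to 88 mm and grips with 3 to 60 N. Pads are 19 mm wide; open, the fingers measure 130 mm over their backs; the gripper's body (78 mm by 193 mm) begins 47 mm behind the grasp point.
Start: joints at [-55.056, 20.546, 0.682, 0, -70.136, -16.507], TCP at [0.213, -0.64, 0.227] pointing down, gripper open.
Joint ranges: [-176.03, 176.03], [-82.01, 121.73], [-58.28, 71.71], [-173.87, 95.51], [-174.79, -0.11], [-173.66, 173.66]. Speed limits (degrees/s): [136.94, 136.94, 172.46, 180, 180, 180].

INTERFACE

Orientations are given as [roll, pitch, yaw] about the fixed x, y, z axes, in that order (R = Rz(yaw) Ry(pitch) Rx(roll)).
In Python, from plant import * gives the robot as it stands.
- The arm moves only by the tool move_arm, never from a script. Its argument "commands" is a list of rows, each a list of 7 numbers: the shift along the world's x, y, z in mm, then the turn, a rotation vector about the world's x, y, z in degrees, then the opening in per cent of the stroke, from 0 (shut) to 100 (fully open). In form: [[x, y, z, rx, ry, rz, fingers], ...]. A call has 1 to 20 rows; each row shifts and turns the commanded pose from where the row before left it; what a row does not reach is not made up. A row lasts 1/10 s, in which the tool goes at most 50 mm and 8.59 degrees, less where a joint would pass 70% of its speed; a pose out of reach is approached as far as the arm can. A call with a gripper value outside its range is refused whole. The fingers move at their own pace and stop on an object; "squeeze" is the grip in N (left out, the last holds). Time passes only in rows, so rows that do not move let the fingers close. It gives the time, the measured TCP pose, the force and the opening at its end, in the units of the state.
- get_state(): the state, without advancing time (a new reading comes with each control period).
- capture(name): name is "side" or "top"; returns a dict with "frame" (420x560x3 uint8, blue, green, red), "camera_matrix" (3x3 intrinsics, pixels), "world_to_cam" (4x4, takes a point from world to camera coordinates). Camera axes: x right, y up, looking along -z (the intrinsics and any distortion apply to the point x, -y, -z); pixel columns grow to the right and rows downward; lengths in m; the calibration is good to about 2 mm. A picture is of the moment at which its call begins. There is no depth.
- close_job(): hands the job in, once; it reports no verdict.
The state is a dict: "time_s": time; "joints": joint angles; "qd": joint speeds; "joint_torque": joint torques, N m; "tcp_pos": TCP position; "eef_rot": TCP orientation; "contact_force": force on the tool from outside, world axes, zero at the start; "moment": the same for the moment, N m; "gripper_width": finger opening in m.
Only numpy, scipy, OpenCV 4.12 (cv2) and the standard library are available. Lean on these libraries where they do the work, as an engineer would, in place of code of your own. Each camera call takes 0.05 s, during which the arm holds its last target. There are 200 camera calls.

## Working session

There is one attempt and no reset: what is moved stays moved. The work goes in short steps, Python scripts to look and compute and a tool call to move; the robot and the scene stay as the last step left them, time stands still between calls to the robot, and variables do not carry over. Pictures are saved under pics/ and viewed, on a budget of 10 in all, crops included, one or two more only if the job needs it, and the job is handed in when it is done.

Besides the shell and the picture viewer there is one more tool, called after ">>>" by a JSON object that holds its "api" and its "payload", one argument or row to a line. move_arm: Moves the arm, as the interface text tells. Its arguments: {"type":"object","properties":{"commands":{"type":"array"},"squeeze":{"type":"number"}},"required":["commands"]}

```bash
mkdir -p pics; ls; python3 - <<'E'
from plant import *
import cv2,numpy as np
for n in ("side","top"):
    c=capture(n); cv2.imwrite(f"pics/{n}0.png",c["frame"]); np.savez(f"{n}.npz",**c)
    print(n,c.keys(),np.round(c["camera_matrix"],1).tolist(),np.round(c["world_to_cam"],3).tolist())
s=get_state();print(s["time_s"],s["tcp_pos"],s["eef_rot"],s["contact_force"])
E
```

```text
pics
side dict_keys(['frame', 'camera_matrix', 'world_to_cam']) [[410.4, 0.0, 281.7], [0.0, 410.4, 211.0], [0.0, 0.0, 1.0]] [[-0.933, -0.359, 0.002, 0.526], [0.183, -0.471, 0.863, -0.192], [-0.309, 0.806, 0.506, -0.932], [0.0, 0.0, 0.0, 1.0]]
top dict_keys(['frame', 'camera_matrix', 'world_to_cam']) [[436.5, 0.0, 280.4], [0.0, 436.5, 216.5], [0.0, 0.0, 1.0]] [[-0.004, -1.0, 0.0, 0.07], [0.993, -0.004, 0.12, -0.573], [-0.12, 0.001, 0.993, -1.196], [0.0, 0.0, 0.0, 1.0]]
0.1 [ 0.21331583 -0.63995011  0.2256896 ] [ 1.79912897e+02 -9.25452255e-03 -1.61568492e+02] [-0.41817916  0.05772088  0.23332943]
```

View pics/top0.png

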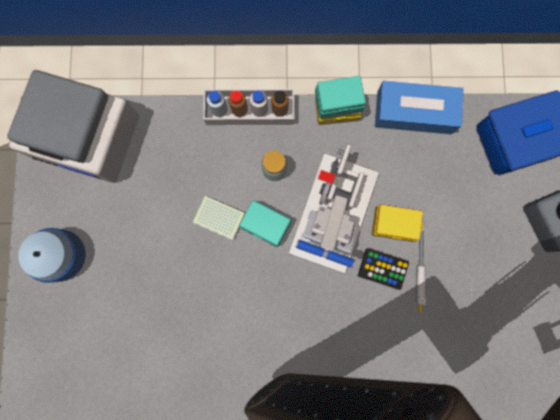

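View pics/side0.png

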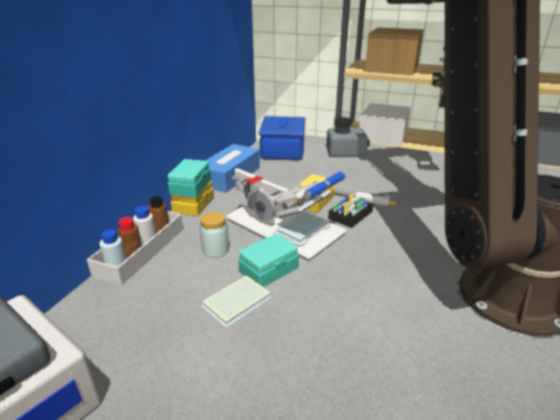

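The top view shows the press at about (335,210), with the red tab at (327,177) and the blue bar from (298,245) to (354,262). In the side view the tab is at (254,181) and the bar runs from (308,193) to (344,177). I'll enlarge both.

```bash
python3 - <<'E'
import cv2,numpy as np
t=cv2.imread("pics/top0.png")[140:280,285:385]; s=cv2.imread("pics/side0.png")[160:260,220:360]
a=cv2.resize(t,None,fx=4,fy=4,interpolation=cv2.INTER_CUBIC); b=cv2.resize(s,None,fx=5.6,fy=5.6,interpolation=cv2.INTER_CUBIC)
cv2.imwrite("pics/t1.png",a);cv2.imwrite("pics/s1.png",b)
E
```

```text
(no output)
```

View pics/t1.png

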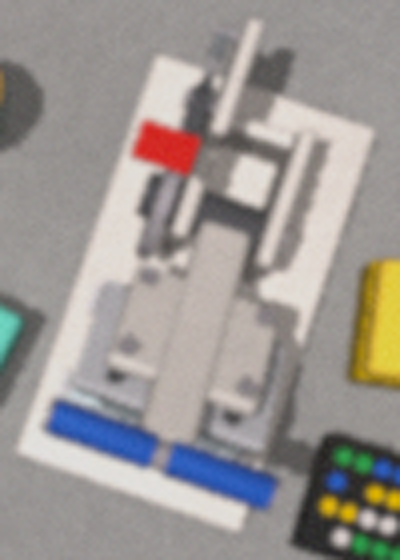

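View pics/s1.png

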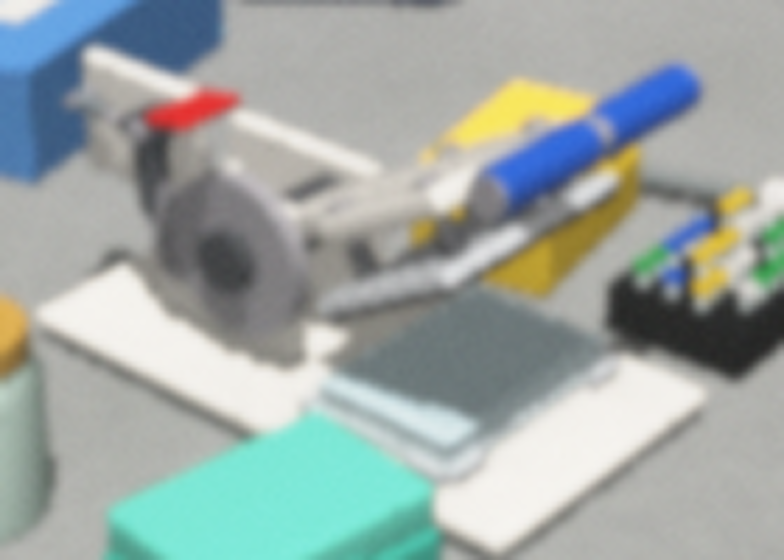

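Top crop (4x):
- Base corners are at (158,55), (374,130), (18,452) and (243,528).
- The tab centre is at (168,147).
- The bar runs from (52,415) to (273,492), with its middle at (161,455).

Side crop (5.6x):
- The tab is at (193,109).
- The bar middle is at (601,128).
- Base corners are at (498,553) front left, (703,396) front right and (40,315) back left.

The pawl is in the teeth and the arm is raised.

```bash
cat > fit.py <<'E'
import numpy as np
from scipy.optimize import least_squares
C={n:np.load(n+".npz") for n in("side","top")}
def proj(n,P):
    W=C[n]["world_to_cam"];K=C[n]["camera_matrix"];p=W[:3,:3]@P+W[:3,3]
    q=K@np.array([p[0],-p[1],-p[2]]);return q[:2]/q[2]
T=lambda x,y:np.array([(x+.5)/4-.5+285,(y+.5)/4-.5+140])
S=lambda x,y:np.array([(x+.5)/5.6-.5+220,(y+.5)/5.6-.5+160])
def w(v,p):  # press -> world
    c,s=np.cos(v[2]),np.sin(v[2]);return np.array([v[0]+c*p[0]-s*p[1],v[1]+s*p[0]+c*p[1],p[2]])
def pts(v):
    a=v[3];f=v[4];h=lambda y:(.09-.2*np.cos(a),y,.078+.2*np.sin(a))
    tab=(.107,.059,.160)
    return [("top",T(168,147),tab),("side",S(193,109),tab),("top",T(161,455),h(0)),("side",S(601,128),h(0)),
    ("top",T(52,415),h(.075)),("top",T(273,492),h(-.075)),
    ("top",T(158,55),(f+.31,.085,.018)),("top",T(374,130),(f+.31,-.085,.018)),("top",T(18,452),(f,.085,.018)),("top",T(243,528),(f,-.085,.018)),
    ("side",S(498,553),(f,.085,.018)),("side",S(703,396),(f,-.085,.018)),("side",S(40,315),(f+.31,.085,.018))]
E
python3 - <<'E'
from fit import *
r=lambda v:np.concatenate([proj(n,w(v,p))-m for n,m,p in pts(v)])
o=least_squares(r,[.6,-.05,-.3,.6,-.15],loss="soft_l1")
v=o.x;print(np.round(v,4),np.degrees(v[2]));print(np.round(r(v).reshape(-1,2),2).tolist())
for nm,p in dict(tab=(.107,.059,.16),tabdown=(.099,.059,.141),hinge=(.09,0,.078),bar=(.09-.2*np.cos(v[3]),0,.078+.2*np.sin(v[3])),bot=(.09-.2*np.cos(.045),0,.078-.2*np.sin(.045))).items():print(nm,np.round(w(v,p),4))
E
```

```text
[ 0.5398 -0.0684 -0.3464  0.5487 -0.1036] -19.84686631570478
[[-0.64, 0.12], [0.52, -1.98], [0.01, -0.13], [-1.51, 0.32], [-1.57, -0.4], [1.01, 0.95], [-0.59, -1.16], [0.98, -0.66], [-1.18, 0.24], [-0.47, 1.6], [0.89, -2.78], [1.59, -2.38], [-1.14, -1.8]]
tab [ 0.6605 -0.0492  0.16  ]
tabdown [ 0.653  -0.0465  0.141 ]
hinge [ 0.6245 -0.0989  0.078 ]
bar [ 0.464  -0.041   0.1823]
bot [ 0.4365 -0.0311  0.069 ]
```

>>> {"api": "move_arm", "payload": {
  "commands": [
    [28,37.2,0,0,0,-2.4,0],
    [28,37.2,0,0,0,-2.4,0],
    [28,37.2,0,0,0,-2.4,0],
    [28,37.2,0,0,0,-2.4,0],
    [28,37.2,0,0,0,-2.4,0],
    [28,37.2,0,0,0,-2.4,0],
    [28,37.2,0,0,0,-2.4,0],
    [28,37.2,0,0,0,-2.4,0],
    [28,37.2,0,0,0,-2.4,0],
    [28,37.2,0,0,0,-2.4,0],
    [28,37.2,0,0,0,-2.4,0],
    [28,37.2,0,0,0,-2.4,0],
    [28,37.2,0,0,0,-2.4,0],
    [28,37.2,0,0,0,-2.4,0],
    [28,37.2,0,0,0,-2.4,0],
    [28,37.2,0,0,0,-2.4,0],
    [0,0,0,0,0,0,0],
    [0,0,0,0,0,0,0]
  ],
  "squeeze": 20
}}

```text
time_s: 1.9
tcp_pos: [0.6615, -0.0439, 0.2253]
eef_rot: [-179.9, -0.1, 160.2]
contact_force: [-1.4, 0.3, 0.0]
gripper_width: 0.001
```

Next I'll descend to about 12 mm above the tab and check the alignment.

>>> {"api": "move_arm", "payload": {
  "commands": [
    [0,-1,-18,0,0,0,0],
    [0,0,-18,0,0,0,0],
    [0,0,-17,0,0,0,0],
    [0,0,0,0,0,0,0]
  ]
}}

```text
time_s: 2.3
tcp_pos: [0.6592, -0.0473, 0.1711]
eef_rot: [-179.9, -0.2, 160.0]
contact_force: [0.2, -0.3, 0.7]
gripper_width: 0.0008
```

```bash
cat > look.py <<'E'
from plant import *
import cv2,numpy as np,sys
k=sys.argv[1]
t=capture("top")["frame"][140:280,285:385]; s=capture("side")["frame"][100:260,220:380]
a=cv2.resize(t,(400,560),interpolation=cv2.INTER_CUBIC); b=cv2.resize(s,(400,400),interpolation=cv2.INTER_CUBIC)
im=np.zeros((560,800,3),np.uint8);im[:,:400]=a;im[:400,400:]=b
cv2.imwrite(f"pics/{k}.png",im);st=get_state();print(st["time_s"],st["tcp_pos"],st["contact_force"])
E
python3 look.py a1
```

```text
2.4 [ 0.66109429 -0.04707852  0.17399357] [-0.00507159  0.78257987  0.23387857]
```

View pics/a1.png

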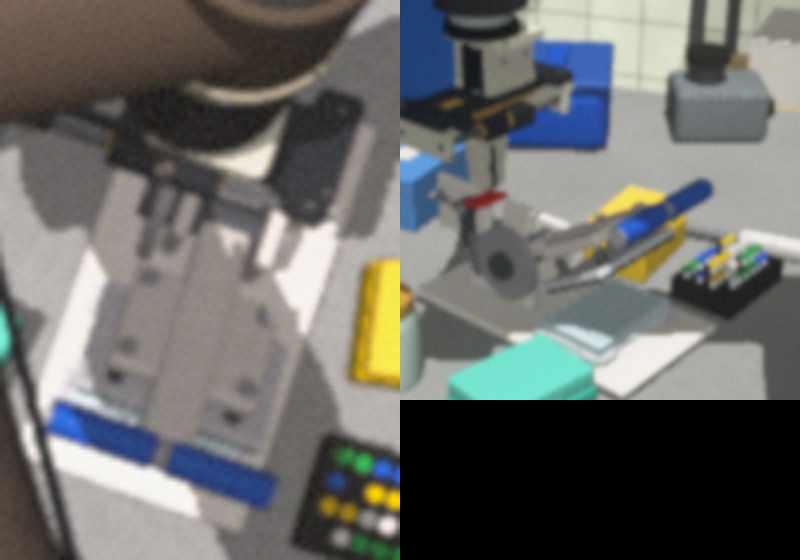

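In the side panel the shut fingertips, ending at about (487,185), sit right above the red tab at (487,199), so they're aligned. Now I'll press along the tab's arc, feeling for contact.

>>> {"api": "move_arm", "payload": {
  "commands": [
    [0,0,-5,0,0,0,0],
    [0,0,-5,0,0,0,0],
    [0,0,-3,0,0,0,0],
    [-0.5,0.2,-2,0,0,0,0],
    [-0.7,0.3,-2,0,0,0,0],
    [0,0,0,0,0,0,0]
  ]
}}

```text
time_s: 3.0
tcp_pos: [0.6601, -0.0456, 0.1564]
eef_rot: [-180.0, -0.0, 160.0]
contact_force: [0.1, -0.2, 2.2]
gripper_width: 0.0007
```

>>> {"api": "move_arm", "payload": {
  "commands": [
    [-0.8,0.3,-2,0,0,0,0],
    [-0.8,0.3,-2,0,0,0,0],
    [0,0,0,0,0,0,0]
  ]
}}

```text
time_s: 3.3
tcp_pos: [0.6585, -0.045, 0.1521]
eef_rot: [-180.0, -0.0, 160.0]
contact_force: [0.1, 0.8, 0.8]
gripper_width: 0.0003
```

>>> {"api": "move_arm", "payload": {
  "commands": [
    [-0.8,0.3,-2,0,0,0,0],
    [-0.8,0.3,-2,0,0,0,0],
    [0,0,0,0,0,0,0]
  ]
}}

```text
time_s: 3.6
tcp_pos: [0.6568, -0.0444, 0.1481]
eef_rot: [-180.0, -0.0, 160.0]
contact_force: [-0.7, -0.1, -0.7]
gripper_width: 0.0004
```

>>> {"api": "move_arm", "payload": {
  "commands": [
    [-0.8,0.3,-2,0,0,0,0],
    [-0.8,0.3,-2,0,0,0,0],
    [0,0,0,0,0,0,0]
  ]
}}

```text
time_s: 3.9
tcp_pos: [0.6552, -0.0438, 0.1442]
eef_rot: [-180.0, -0.0, 160.0]
contact_force: [-0.1, 0.0, 0.3]
gripper_width: 0.0008
```

```bash
python3 look.py a2
```

```text
4.0 [ 0.65541662 -0.04385932  0.14447868] [ 0.55589907 -0.24929     0.59896294]
```

View pics/a2.png

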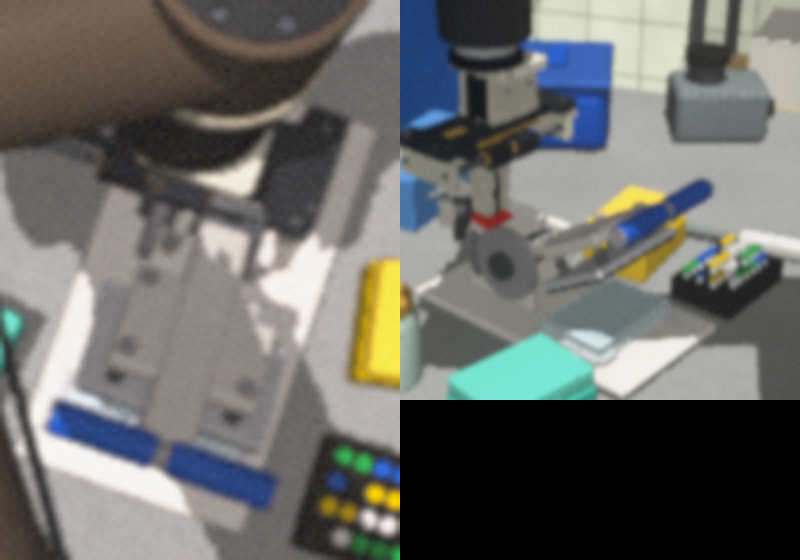

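The tab has dropped from row 199 to 220 and now rests at the fingertip with almost no force on it, so it has snapped over. I'll go up, move over the bar, then look.

>>> {"api": "move_arm", "payload": {
  "commands": [
    [0,0,17,0,0,0,0],
    [0,0,34,0,0,0,0],
    [0,0,34,0,0,0,0],
    [-19,0.3,0,0,0,0,0],
    [-38,0.6,0,0,0,0,0],
    [-38,0.6,0,0,0,0,0],
    [-38,0.6,0,0,0,0,0],
    [-38,0.6,0,0,0,0,0],
    [-20,0.3,0,0,0,0,0],
    [0,0,0,0,0,0,0],
    [0,0,0,0,0,0,0]
  ]
}}

```text
time_s: 5.1
tcp_pos: [0.4648, -0.0407, 0.2304]
eef_rot: [179.9, 0.1, 160.1]
contact_force: [0.3, 0.4, -0.3]
gripper_width: 0.0006
```

```bash
python3 look.py a3
```

```text
5.2 [ 0.46528245 -0.04072139  0.22973446] [ 1.23052691 -0.12812117  0.03410106]
```

View pics/a3.png

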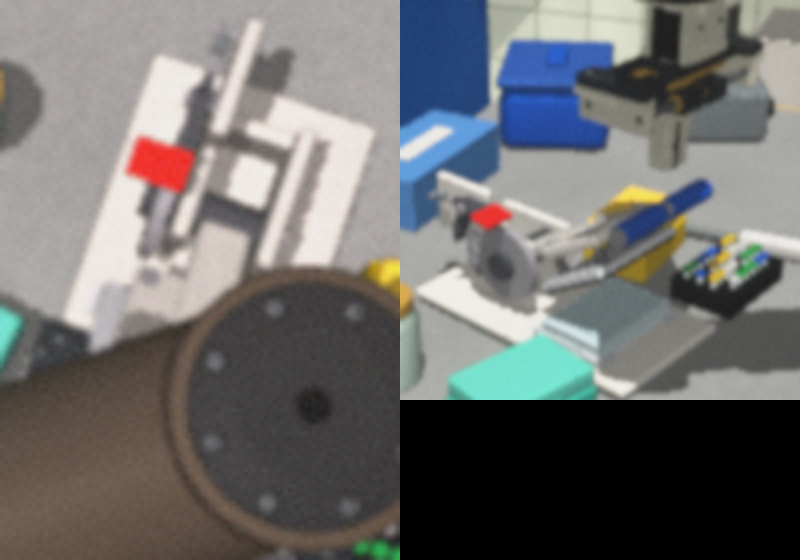

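The tab stays down on its own: it is at (491,216) in the side panel and has also moved forward in the top panel. The fingertips are centred over the bar. Now I'll go down to contact and start along the arc.

>>> {"api": "move_arm", "payload": {
  "commands": [
    [0,0,-12,0,0,0,0],
    [0,0,-12,0,0,0,0],
    [0,0,-6,0,0,0,0],
    [0,0,-3,0,0,0,0],
    [0,0,-3,0,0,0,0],
    [0,0,0,0,0,0,0]
  ]
}}

```text
time_s: 5.8
tcp_pos: [0.4644, -0.0409, 0.1932]
eef_rot: [-180.0, -0.0, 160.0]
contact_force: [-0.1, -0.6, 0.3]
gripper_width: 0.0003
```

>>> {"api": "move_arm", "payload": {
  "commands": [
    [-2,0.7,-4,0,0,0,0],
    [-2,0.7,-4,0,0,0,0],
    [-2.5,0.9,-4.5,0,0,0,0],
    [-2.4,0.9,-4.8,0,0,0,0]
  ]
}}

```text
time_s: 6.2
tcp_pos: [0.4553, -0.0374, 0.1761]
eef_rot: [180.0, 0.0, 160.0]
contact_force: [-2.1, 1.2, 3.2]
gripper_width: 0.0003
```

>>> {"api": "move_arm", "payload": {
  "commands": [
    [-1.8,0.6,-4.6,0,0,0,0],
    [-1.8,0.6,-4.6,0,0,0,0],
    [-1.8,0.7,-4.6,0,0,0,0],
    [-1.8,0.7,-4.6,0,0,0,0],
    [-1.4,0.5,-4.8,0,0,0,0],
    [-1.4,0.5,-4.8,0,0,0,0],
    [-1.4,0.5,-4.8,0,0,0,0],
    [-1.3,0.5,-4.8,0,0,0,0]
  ]
}}

```text
time_s: 7.0
tcp_pos: [0.4426, -0.0331, 0.1382]
eef_rot: [-180.0, -0.0, 160.0]
contact_force: [-3.0, 0.7, 2.5]
gripper_width: 0.0004
```

>>> {"api": "move_arm", "payload": {
  "commands": [
    [-1,0.4,-4.9,0,0,0,0],
    [-1,0.4,-4.9,0,0,0,0],
    [-0.9,0.3,-4.9,0,0,0,0],
    [-0.9,0.3,-4.9,0,0,0,0],
    [-0.5,0.2,-5,0,0,0,0],
    [-0.5,0.2,-5,0,0,0,0],
    [-0.5,0.2,-5,0,0,0,0],
    [-0.4,0.1,-5,0,0,0,0],
    [0,0,0,0,0,0,0]
  ]
}}

```text
time_s: 7.9
tcp_pos: [0.4371, -0.0309, 0.0984]
eef_rot: [-180.0, -0.0, 160.0]
contact_force: [0.7, -0.6, -0.4]
gripper_width: -0.0
```

>>> {"api": "move_arm", "payload": {
  "commands": [
    [0,0,-3,0,0,0,0],
    [0,0,-3,0,0,0,0],
    [0,0,-3,0,0,0,0],
    [0,0,0,0,0,0,0]
  ]
}}

```text
time_s: 8.3
tcp_pos: [0.4372, -0.0309, 0.0898]
eef_rot: [-180.0, -0.0, 160.0]
contact_force: [-2.0, 1.0, 1.9]
gripper_width: 0.0003
```

>>> {"api": "move_arm", "payload": {
  "commands": [
    [0,0,-2,0,0,0,0],
    [0,0,-2,0,0,0,0],
    [0,0,-2,0,0,0,0],
    [0,0,0,0,0,0,0]
  ]
}}

```text
time_s: 8.7
tcp_pos: [0.4372, -0.0309, 0.0844]
eef_rot: [180.0, 0.0, 160.0]
contact_force: [-3.8, 2.5, 9.4]
gripper_width: 0.0004
```

>>> {"api": "move_arm", "payload": {
  "commands": [
    [0,0,-1.5,0,0,0,0],
    [0,0,-1.5,0,0,0,0],
    [0,0,0,0,0,0,0],
    [0,0,0,0,0,0,0]
  ]
}}

```text
time_s: 9.1
tcp_pos: [0.4371, -0.0309, 0.0816]
eef_rot: [180.0, 0.0, 160.1]
contact_force: [-5.7, 2.2, 11.3]
gripper_width: 0.0007
```

```bash
python3 look.py a4
```

```text
9.2 [ 0.43717244 -0.03090228  0.08162797] [-5.04095221  2.29819245 10.88880716]
```

View pics/a4.png

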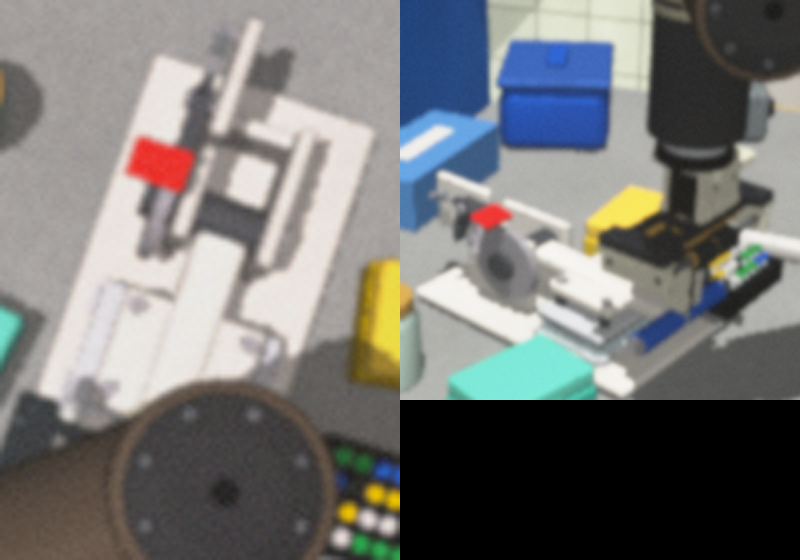

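The side panel shows the arm nearly level with the fingers on the bar; the tab is still down at (491,216). The sideways force of about 5.5 N forward suggests the tips sit toward the front of the bar. I'll shift back a few mm and then push on to the stop.

>>> {"api": "move_arm", "payload": {
  "commands": [
    [1.2,-0.4,0,0,0,0,0],
    [1.2,-0.4,0,0,0,0,0],
    [1.2,-0.4,0,0,0,0,0],
    [1.2,-0.4,0,0,0,0,0],
    [0,0,0,0,0,0,0]
  ]
}}

```text
time_s: 9.7
tcp_pos: [0.4408, -0.0328, 0.0813]
eef_rot: [-179.9, -0.1, 160.0]
contact_force: [-9.0, 2.9, 14.1]
gripper_width: 0.0003
```

>>> {"api": "move_arm", "payload": {
  "commands": [
    [0,0,-1,0,0,0,0],
    [0,0,-1,0,0,0,0],
    [0,0,0,0,0,0,0],
    [0,0,0,0,0,0,0]
  ]
}}

```text
time_s: 10.1
tcp_pos: [0.4408, -0.0328, 0.0795]
eef_rot: [-179.9, -0.1, 160.0]
contact_force: [-8.5, 2.9, 16.5]
gripper_width: 0.0007
```

>>> {"api": "move_arm", "payload": {
  "commands": [
    [0,0,-1,0,0,0,0],
    [0,0,-1,0,0,0,0],
    [0,0,0,0,0,0,0],
    [0,0,0,0,0,0,0]
  ]
}}

```text
time_s: 10.5
tcp_pos: [0.4408, -0.0328, 0.078]
eef_rot: [-179.9, -0.1, 160.0]
contact_force: [-11.3, 4.5, 21.3]
gripper_width: 0.0005
```

```bash
python3 - <<'E'
from plant import *
import cv2,numpy as np
s=get_state();print(s["tcp_pos"],s["contact_force"],s["moment"])
f=capture("side")["frame"][190:260,250:360]
cv2.imwrite("pics/a5.png",cv2.resize(f,None,fx=7,fy=7,interpolation=cv2.INTER_CUBIC))
E
```

```text
[ 0.44080428 -0.03282409  0.07795015] [-11.30004402   4.46493194  21.25725937] [ 1.27181078  4.4752542  -0.07377448]
```

View pics/a5.png

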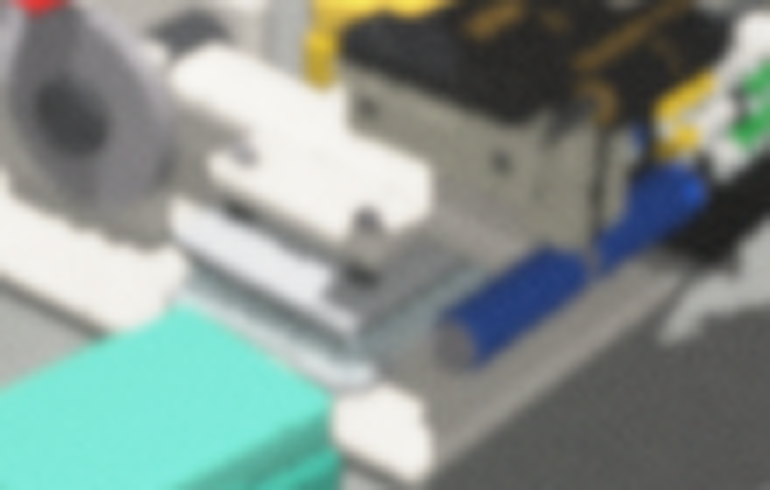

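Between pushes the force ratio is steady at about 0.57, which fits the tips resting on the bar's front flank. I'll ease up slightly while moving back onto the crown.

>>> {"api": "move_arm", "payload": {
  "commands": [
    [1.5,-0.5,0.5,0,0,0,0],
    [1.5,-0.5,0.5,0,0,0,0],
    [1.5,-0.5,0.5,0,0,0,0],
    [0,0,0,0,0,0,0]
  ]
}}

```text
time_s: 10.95
tcp_pos: [0.4448, -0.0345, 0.0789]
eef_rot: [-179.9, -0.1, 160.0]
contact_force: [-9.7, 3.1, 15.9]
gripper_width: 0.0009
```

```bash
python3 - <<'E'
from fit import *
from plant import get_state
v=[.5398,-.0684,-.3464]
for a in(.02,-.01,-.045):
  print(a,[np.round(proj("side",w(v,(.09-.2*np.cos(a),y,.078+.2*np.sin(a))))-[250,190],2)*7 for y in(.075,0,-.075)])
s=get_state();print(s["tcp_pos"],s["contact_force"],s["moment"])
E
```

```text
0.02 [array([454.51, 304.78]), array([577.99, 219.17]), array([690.48, 141.19])]
-0.01 [array([453.88, 319.13]), array([577.01, 233.1 ]), array([689.22, 154.77])]
-0.045 [array([452.55, 335.51]), array([575.33, 249.06]), array([687.26, 170.24])]
[ 0.44478479 -0.03452885  0.07891675] [-9.67573616  3.1166078  15.94170661] [ 0.84113475  3.98878671 -0.08155608]
```

>>> {"api": "move_arm", "payload": {
  "commands": [
    [-1,0.4,0,0,0,0,0],
    [-1,0.4,0,0,0,0,0],
    [0,0,0,0,0,0,0],
    [0,0,0,0,0,0,0]
  ]
}}

```text
time_s: 11.35
tcp_pos: [0.4445, -0.0341, 0.0795]
eef_rot: [-179.9, 0.0, 160.1]
contact_force: [-4.7, -4.3, 14.1]
gripper_width: 0.0005
```

>>> {"api": "move_arm", "payload": {
  "commands": [
    [0,0,-1,0,0,0,0],
    [0,0,-1,0,0,0,0],
    [0,0,0,0,0,0,0],
    [0,0,0,0,0,0,0]
  ]
}}

```text
time_s: 11.75
tcp_pos: [0.4445, -0.0342, 0.0779]
eef_rot: [-179.9, 0.0, 160.1]
contact_force: [-6.9, -2.6, 21.6]
gripper_width: 0.0006
```

>>> {"api": "move_arm", "payload": {
  "commands": [
    [0,0,-1,0,0,0,0],
    [0,0,-1,0,0,0,0],
    [0,0,0,0,0,0,0],
    [0,0,0,0,0,0,0]
  ]
}}

```text
time_s: 12.15
tcp_pos: [0.4447, -0.0342, 0.0766]
eef_rot: [-179.9, 0.1, 160.1]
contact_force: [-10.6, -3.1, 30.9]
gripper_width: 0.0002
```

The force now rises about 7 N/mm at 31 N. That is well above the 13 N the springs need, so the arm is on its stop. The sideways force changed with a tiny reversal, so it was friction. I'll re-centre on the bar a little and take a last look.

>>> {"api": "move_arm", "payload": {
  "commands": [
    [-1,0.4,0,0,0,0,0],
    [-1,0.4,0,0,0,0,0],
    [-1,0.4,0,0,0,0,0],
    [-1,0.4,0,0,0,0,0],
    [0,0,0,0,0,0,0],
    [0,0,0,0,0,0,0]
  ]
}}

```text
time_s: 12.75
tcp_pos: [0.4439, -0.0329, 0.0773]
eef_rot: [-180.0, 0.4, 160.2]
contact_force: [2.5, -13.4, 20.8]
gripper_width: 0.0007
```

```bash
python3 - <<'E'
from plant import *
import cv2,numpy as np
s=get_state();print(s["time_s"],s["tcp_pos"],s["contact_force"],s["moment"])
f=capture("side")["frame"][160:260,230:370];old=cv2.imread("pics/a5.png")
cv2.imwrite("pics/a6.png",cv2.resize(f,None,fx=5.6,fy=5.6,interpolation=cv2.INTER_CUBIC))
# arm shift since a5: register the free beam/platen patch
o=cv2.resize(old,(110,70),interpolation=cv2.INTER_AREA).astype(np.float32);n=f[30:100,20:130].astype(np.float32)
g=lambda i:np.ascontiguousarray(cv2.cvtColor(i,cv2.COLOR_BGR2GRAY))
for nm,(x,y,w,h) in dict(plate_arm=(26,14,36,32),barL=(60,38,20,16),tealbox=(0,42,48,26)).items():
    print(nm,cv2.phaseCorrelate(g(o)[y:y+h,x:x+w],g(n)[y:y+h,x:x+w],cv2.createHanningWindow((w,h),cv2.CV_32F)))
E
```

```text
12.75 [ 0.44392961 -0.03286078  0.07734673] [  2.54918968 -13.41878316  20.84205062] [-5.20487594 -0.8636444   0.05821679]
plate_arm ((-0.4460899925760984, -0.13441144221107493), 0.9301775180631213)
barL ((-0.1291379277708895, 0.141969211071463), 0.991346175968647)
tealbox ((0.0115578304561339, 0.4668489615237128), 0.9362630454110511)
```

View pics/a6.png

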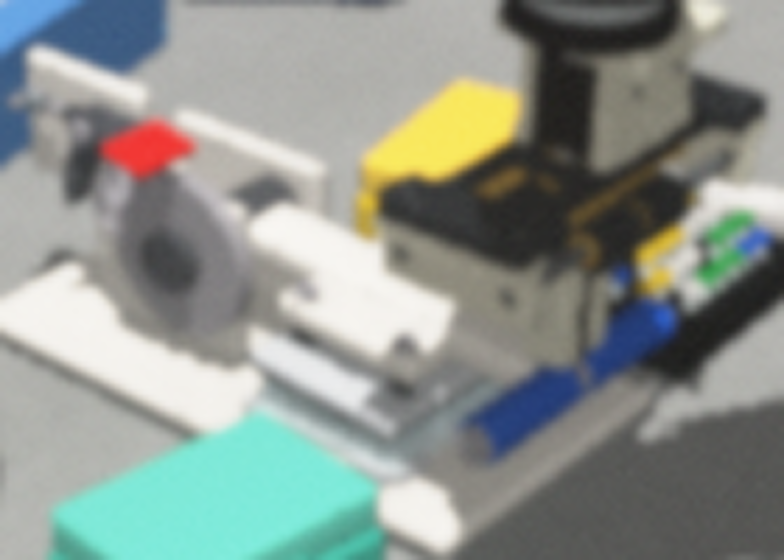

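The view shows the bar down at its lowest, the tab still released, and the plate under the platen with the bystanders in place. The bar hasn't moved (0.14 px) since the 21 N picture despite the harder push, so it is on the stop. I'll relax the sideways strain and firm up the downward push.

>>> {"api": "move_arm", "payload": {
  "commands": [
    [0,-0.8,-0.4,0,0,0,0],
    [0,-0.8,-0.4,0,0,0,0],
    [0,-0.4,-0.2,0,0,0,0],
    [0,0,0,0,0,0,0],
    [0,0,0,0,0,0,0]
  ]
}}

```text
time_s: 13.3
tcp_pos: [0.4442, -0.0336, 0.0767]
eef_rot: [179.9, 0.4, 160.2]
contact_force: [-2.2, -3.5, 29.7]
gripper_width: 0.0005
```

>>> {"api": "move_arm", "payload": {
  "commands": [
    [0,0,0,0,0,0,0],
    [0,0,0,0,0,0,0],
    [0,0,0,0,0,0,0],
    [0,0,0,0,0,0,0],
    [0,0,0,0,0,0,0]
  ]
}}

```text
time_s: 13.8
tcp_pos: [0.4442, -0.0336, 0.0767]
eef_rot: [179.9, 0.4, 160.2]
contact_force: [-2.5, -3.7, 29.1]
gripper_width: 0.0002
```

```bash
python3 -c "
from plant import *
print(close_job())"
```

```text
the job is handed in; nothing more can be done
None
```

I pressed the red tab down until the pawl snapped over, pushed the blue bar down onto the bottom stop, and handed in at about 13.8 s with the fingers still holding it there.

**Checks that agreed:**
- **Pawl:** the tab stayed down on its own in every later picture.
- **Push on the bar:** it was steady at about 29 N, nearly vertical, where the springs need only 13 N.
- **Bottom stop:** the bar did not move visibly (0.14 px) between the picture at 21 N and the last one, although I pushed up to 31 N in between.
- **Scene:** in the last side picture the plate was under the platen and the bystanders in view looked undisturbed. I did not measure all of them.

**Checks that disagreed or were unclear:**
- **Height at the stop:** the fingertips ended at about 77 mm, roughly 4 mm lower than the 81 mm I calculated for the bar's top. I put this down to give in the contact and calibration error, but did not confirm it.
- **Picture against the stop angle:** the side-camera fit was off by about 2 px. The picture alone could not separate the stop angle from about 0.02 rad above it, so I relied on the sharp rise in force.
- **Sideways force:** I first read it as the fingers sitting on the front of the bar. It was mostly friction, and I eased it off before handing in.

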